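# Clear the code reader and present the ball dish to it

## Robot

A 6-joint arm with a two-finger parallel gripper is mounted at the origin on the work surface. World frame = base frame: x ahead of the robot, y to its left, z up, the work surface at z = 0. Lengths are in m, angles in rad, forces in N, time in s.
With the tool pointing down it reaches from about 0.4 to 0.925 m from the base axis. Payload 3.4 kg.
Tool frame: the origin (TCP) lies between the finger pads; the fingertips stand 25 mm ahead of it and the grasp point (between the pads) lies 6 mm ahead of it (bot.tip_reach is the distance from the TCP to the fingertips, in m); z points along the fingers, y is the line along which they close (so a half turn about z gives the same grasp; the last joint's range is limited). The gripper opens to 85 mm and grips with 20 to 120 N. Pads are 22 mm wide; open, the fingers measure 114 mm over their backs; the gripper's body (76 mm by 85 mm) begins 54 mm behind the grasp point. The pads swing forward as they close: fully open they stand 13 mm farther back than shut.
Start: joints at [-1.355, 0.307, 1.506, -0, 1.328, -0.073], TCP at [0.164, -0.551, 0.256] pointing down, gripper open.
Joint ranges: [-3.12, 3.12], [-1.05, 2.28], [0.14, 2.33], [-1.42, 4.57], [0.1, 2.73], [-2.68, 2.68]. Speed limits (rad/s): [2.57, 2.57, 3.14, 3.14, 3.14, 3.14].

## Interface

Orientations are given as a unit quaternion [x, y, z, w].
In Python, from plant import bot, viewer gives the robot as it stands.
- The arm moves only by the shell command python3 -m pendant 'ROWS'. ROWS is JSON, a list of rows, each an object with "delta_pos": the shift along the tool's x, y, z in mm, a list of three; "roll": the turn about the tool's z in rad; "jaw": the opening in per cent of the stroke, from 0 (shut) to 100 (fully open). In form: [{"delta_pos": [tx, ty, tz], "roll": roll, "jaw": jaw}, ...]. A call has 1 to 12 rows; each row shifts and turns the commanded pose from where the row before left it, along the tool's axes as they then stand; what a row does not reach is not made up. A row lasts 1/10 s, in which the tool goes at most 50 mm and 8.59 degrees, less where a joint would pass 70% of its speed; a pose out of reach is approached as far as the arm can. A call with a gripper value outside its range is refused whole. The fingers move at their own pace and stop on an object; the grip force is fixed at half the most. Time passes only in rows, so rows that do not move let the fingers close. It gives the time, the measured TCP pose, the force, the opening and the grip force at its end, in the units of the state.
- bot.observe(): the state, without advancing time (a new reading comes with each control period).
- viewer.grab_frame(name): name is "scene" or "top" or "wrist"; returns (picture, depth): 420x560x3 uint8, red, green, blue; 420x560 float32, m along the optical axis (not along the pixel's ray), 0 where there is no reading.
- viewer.camera_model(name): a dict with "intrinsics" (3x3 intrinsics, pixels), "world_from_camera" (4x4, takes a point from camera to world coordinates). Camera axes: x right, y down, z forward; pixel columns grow to the right and rows downward; lengths in m; the calibration is good to about 2 mm. A picture is of the moment at which its call begins: read the wrist's pose just before it. camera_model takes no time and is no camera call; for the wrist camera it gives the pose at the moment of the call.
- bot.job_done(): hands the job in; it is judged then, once.
The state is a dict: "time": time; "joints": joint angles; "qd": joint speeds; "joint_torque": joint torques, N m; "eef_pos": TCP position; "orientation": TCP orientation; "ft_force": force on the tool from outside, world axes, zero at the start; "torque": the same for the moment, N m; "opening": opening from 0.0 (shut) to 1.0 (fully open); "gripper_force": force on a finger pad.
Only numpy, scipy, OpenCV 4.12 (cv2) and the standard library are available. Lean on these libraries where they do the work, as an engineer would, in place of code of your own. Each camera call takes 0.05 s, during which the arm holds its last target. There are 200 camera calls.

## Task

The bench code reader cannot read because three white board chips lie on its glass: with the blue scraper block wipe them off the glass into the catch tray fixed along its front, without touching them with the gripper, then set the block down flat on the mat beside the reader and let go of it. Then pick up the ball dish by its bow handle, turn it a quarter turn so that the handle lies square across the red scan line, and finish while still holding it up, still and level, about five centimetres above the middle of the glass. Keep the dish level all the way so that the loose red ball stays in its centre, do not touch the ball, and leave the other things on the bench where they are.

Things in the scene. Friction and masses are not known exactly. Their poses are not given: they have to be found in the camera images.
- reader: Code reader screwed to the bench: grey housing 140 mm (its x) by 170 mm (its y) by 38 mm high, flat top with no lip, 6 mm high steel lugs at its sides, and a steel catch tray fixed against its -x side (towards the robot). Origin at bench level under the centre of the housing. The red scan line runs along its y axis through the centre of the glass.
- glass (a point): Centre of the dark glass (108 mm in the reader's x by 134 mm in its y), which is flush with the housing top, 38 mm above the bench. Red line through it along the reader's y, with a red mark at each end on the housing.
- tray (a point): Centre of the catch tray's inner floor, 107.5 mm from the glass centre along the reader's -x; the floor lies 6 mm above the bench. The tray is open at the top, 75 mm (x) by 170 mm (y) outside, walls 3 mm thick and 24 mm high, so its wall next to the housing is 14 mm lower than the glass.
- block: Blue plastic scraper block, loose, about 0.15 kg, standing on the mat. Foot 30 mm (its x) by 120 mm (its y) by 16 mm high with flat faces; upright grip rib on it 22 mm (x) by 80 mm (y), up to 61 mm height. Same both ways round. Origin: centre of the underside, z up.
- block_grip (a point): Grip point in the middle of the block's rib, 46 mm above its underside; the rib is 22 mm thick along the block's x.
- dish: Loose round aluminium dish, about 0.28 kg, 120 mm across, rim 22 mm high, floor sloping 8 degrees down to its centre. A rigid bow handle spans it: bar along the dish's y over the centre, 130 mm long, 20 mm wide, 16 mm high, top 106 mm up, black in the middle, a leg at each end. The code bars underneath run along the handle; either way round reads. Origin: centre of the underside, z up.
- dish_handle (a point): Middle of the handle bar, 98 mm above the dish's underside.
- dish_seat (a point): Where the ball's centre lies when it rests in the centre of the dish, 26 mm above the dish's underside.
- ball: Loose red plastic ball, 38 mm across, about 0.05 kg, resting in the dish. Origin at its centre.
- chip1: Snapped-off chip of metal-core board, white on top, copper below, about 20 x 16 x 5 mm, 12 g, lying loose on the glass. Origin: centre of its underside.
- chip2: Snapped-off chip of metal-core board, white on top, copper below, about 20 x 16 x 5 mm, 12 g, lying loose on the glass. Origin: centre of its underside.
- chip3: Snapped-off chip of metal-core board, white on top, copper below, about 20 x 16 x 5 mm, 12 g, lying loose on the glass. Origin: centre of its underside.
- board: Loose populated green circuit board, 85 x 120 mm; a bystander, to be left alone.
- meter: Yellow and black hand multimeter lying on its back, 180 x 88 x 40 mm; a bystander, to be left alone.
- driver: Screwdriver lying on the bench; a bystander, to be left alone.
- spool: Solder spool, 64 mm across, 50 mm high; a bystander, to be left alone.
- flux: Small clear bottle with a red cap, 40 mm across, 95 mm high; a bystander, to be left alone.
- cleaner: Dark steel tin with brass wool, 72 mm across, 45 mm high; a bystander, to be left alone.
- partbox: Small black two-cell parts box, 90 x 65 x 30 mm; a bystander, to be left alone.
There are look-alikes about, which are no part of the job. Leave any orange look-alike of the dish alone.

How it is judged:
On the way, in this order (a step that is already met when the one before it is completed fails the run):
1. all three chips lie in the catch tray (x of chip1 in the frame of tray between -0.0375 and 0.0375 m and y of chip1 in the frame of tray between -0.085 and 0.085 m and z of each of chip1, chip2, chip3 in the frame of tray below 0.022 m and x of chip2 in the frame of tray between -0.0375 and 0.0375 m and y of chip2 in the frame of tray between -0.085 and 0.085 m and x of chip3 in the frame of tray between -0.0375 and 0.0375 m and y of chip3 in the frame of tray between -0.085 and 0.085 m), for 0.2 s.
2. the scraper block stands flat on the mat, let go of, the chips still in the tray (all of step 1 and height (world z) of block below 0.003 m and angle between block's own z axis and vertical below 0.1 rad and contact force between the fingers and block below 0.2 N), for 0.2 s.
At the end, for the whole second after the job is handed in: Chips in the tray; block flat on the mat, not held; dish held still by the fingers alone, underside 20-90 mm above the glass, centred within 25 mm, level within 0.1 rad, handle within 0.17 rad of square to the red line, ball within 10 mm of the dish's centre (all of step 2 and contact force between the fingers and dish above 1 N and contact force between dish and reader below 0.1 N and contact force between dish and the arm below 0.1 N and height (world z) of dish between 0.058 and 0.128 m and angle between dish's own z axis and vertical below 0.1 rad and horizontal distance between dish and glass below 0.025 m and angle between the y axis of dish and the y axis of reader, either way round above 1.4 rad and distance between ball and dish_seat below 0.01 m and linear speed of dish below 0.03 m/s and angular speed of dish below 0.2 rad/s and linear speed of ball below 0.05 m/s); the arm keeps its last pose, push and grip.
It fails at once if the gripper or arm touches a chip (they are to be wiped with the block) (contact force between any of the fingers, the arm and chip1 above 0.3 N or contact force between any of the fingers, the arm and chip2 above 0.3 N or contact force between any of the fingers, the arm and chip3 above 0.3 N).
It fails at once if the gripper or arm touches the ball (contact force between any of the fingers, the arm and ball above 0.3 N).
It fails at once if the ball rolls more than 25 mm from the centre of the dish (distance between ball and dish_seat above 0.025 m).
It fails at once if the dish tilts more than 0.3 rad (angle between dish's own z axis and vertical above 0.3 rad).
It fails at once if a bystander is moved more than 30 mm (distance of any of board, meter, driver, spool, flux, cleaner, partbox from where it was at the start of the episode above 0.03 m).
It also fails if it takes over 72 s, if anything falls off the work surface, if the arm or the gripper's body presses on something with over 40 N, if the wrist force passes 120 N, or if a joint passes its speed limit or range.

## Working session

There is one attempt and no reset: what is moved stays moved. The work goes in short steps, Python scripts to look and compute and a shell command to move; the robot and the scene stay as the last step left them, time stands still between calls to the robot, and variables do not carry over. Pictures are saved under pics/ and viewed, at most 10 in all, crops included, and the job is handed in when it is done.

```bash
ls; mkdir -p pics
python3 - <<'E'
from plant import bot, viewer
import cv2,numpy as np
s=bot.observe();print(s['time'],s['eef_pos'],s['orientation'],s['opening'])
for n in ("top","scene"):
    p,d=viewer.grab_frame(n); np.savez(f"pics/{n}0.npz",p=p,d=d,**viewer.camera_model(n)); cv2.imwrite(f"pics/{n}0.png",p[:,:,::-1])
    m=viewer.camera_model(n);print(m['world_from_camera'].round(3).tolist(),m['intrinsics'].round(1).tolist())
E
```

```text
pics
0.0 [ 0.16360212 -0.55054908  0.25538427] [ 9.89594271e-01  1.43882314e-01 -7.04587218e-05 -1.02589720e-03] 0.9963618800153542
[[0.01, -0.985, 0.172, 0.317], [-1.0, -0.011, -0.008, 0.078], [0.01, -0.172, -0.985, 1.329], [0.0, 0.0, 0.0, 1.0]] [[429.0, 0.0, 276.5], [0.0, 429.0, 211.4], [0.0, 0.0, 1.0]]
[[-0.582, 0.455, -0.674, 1.197], [0.813, 0.335, -0.477, 0.551], [0.008, -0.825, -0.565, 0.664], [0.0, 0.0, 0.0, 1.0]] [[411.5, 0.0, 274.6], [0.0, 411.5, 205.5], [0.0, 0.0, 1.0]]
```

View pics/top0.png

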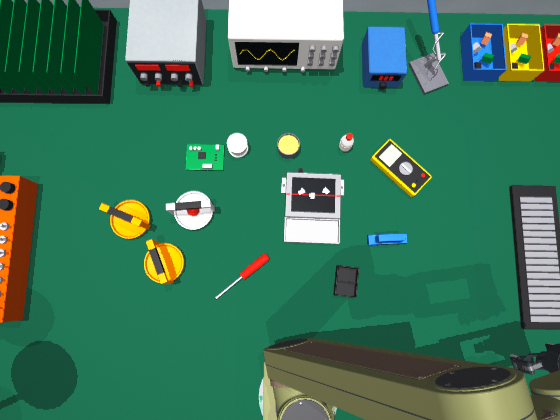

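View pics/scene0.png

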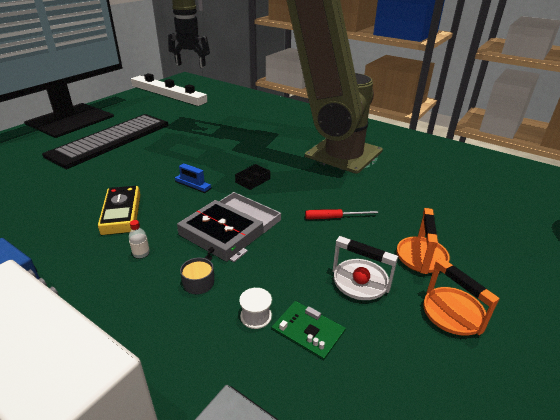

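The top view shows the silver dish with the red ball at (193,210), orange look-alikes at (130,218) and (165,262), the blue block at (388,239), and the reader at (313,205) with its tray below it. The only dish that fits is the silver one with the ball. The blue box at (385,55) is a bench instrument, so it is not the block. I'll measure these and confirm in a crop.

```bash
cat > h.py <<'E'
import numpy as np,cv2
from scipy.spatial.transform import Rotation as R
def cloud(d,K,T):
    v,u=np.mgrid[:d.shape[0],:d.shape[1]]
    c=np.stack([(u-K[0,2])/K[0,0]*d,(v-K[1,2])/K[1,1]*d,d],-1)
    return c@T[:3,:3].T+T[:3,3]
def rect(P):
    # P Nx2 points (m): centre, sizes, yaw of the long side
    r=cv2.boxPoints(cv2.minAreaRect((P*1000).astype(np.float32)))
    a,b=r[1]-r[0],r[2]-r[1]
    l=a if np.linalg.norm(a)>np.linalg.norm(b) else b
    return (r.mean(0)/1000).round(4),np.sort([np.linalg.norm(a),np.linalg.norm(b)]).round(1),round(float(np.arctan2(l[1],l[0])%np.pi),3)
def load(n):
    z=np.load(f"pics/{n}.npz"); return z['p'],z['d'],z['intrinsics'],z['world_from_camera']
E
python3 - <<'E'
from h import *
p,d,K,T=load("top0"); X=cloud(d,K,T); hsv=cv2.cvtColor(p,cv2.COLOR_RGB2HSV)
def box(u0,u1,v0,v1):
    m=np.zeros(d.shape,bool);m[v0:v1,u0:u1]=1;return m
z=X[...,2]
print('bench z',np.median(z[box(100,300,290,330)]))
blue=(hsv[...,0]>100)&(hsv[...,0]<130)&(hsv[...,1]>100)&box(355,420,220,260)
for a,b in((.005,.03),(.045,.075)):
    m=blue&(z>a)&(z<b);print('block',m.sum(),np.median(z[m]),rect(X[m][:,:2]))
m=blue;print('block all',rect(X[m][:,:2]))
rb=box(270,355,165,250)
m=rb&(z>.032)&(z<.046);m=cv2.morphologyEx(m.astype(np.uint8),cv2.MORPH_OPEN,np.ones((5,5)))>0;print('housing',m.sum(),np.median(z[m]),rect(X[m][:,:2]))
m=rb&(hsv[...,2]<60)&(z>.03);m=cv2.morphologyEx(m.astype(np.uint8),cv2.MORPH_OPEN,np.ones((3,3)))>0;print('glass',rect(X[m][:,:2]))
red=((hsv[...,0]<8)|(hsv[...,0]>172))&(hsv[...,1]>120)&(hsv[...,2]>80)
m=red&rb;print('red',rect(X[m][:,:2]),np.median(z[m]))
m=rb&(hsv[...,2]>200)&(hsv[...,1]<40)&(z>.033)&(z<.06)
n,l,st,c=cv2.connectedComponentsWithStats(m.astype(np.uint8))
for i in range(1,n):
    if st[i,4]>4:print('white',st[i],X[l==i].mean(0).round(4))
db=box(160,220,185,235)
m=db&(z>.085)&(z<.125);print('handle',m.sum(),np.median(z[m]),rect(X[m][:,:2]))
m=db&(z>.01)&(z<.035);print('dish',rect(X[m][:,:2]));q=X[m][:,:2].astype(np.float32);print(cv2.minEnclosingCircle(q))
m=red&db;print('ball',X[m].mean(0),z[m].max())
for n,u,v in(('partbox',346,281),('meter',401,167),('flux',347,143)):print(n,X[v,u].round(3))
a=cv2.resize(p[185:260,340:420,::-1],None,fx=4,fy=4,interpolation=2);b=cv2.resize(p[160:255,265:360,::-1],None,fx=4,fy=4);c=cv2.resize(p[175:295,90:225,::-1],None,fx=2.5,fy=2.5)
o=np.zeros((680,800,3),np.uint8)[:600]
for im,x,y in((b,0,0),(c,400,0),(a[:200],400,310)):o[y:y+im.shape[0],x:x+im.shape[1]]=im
o[300:,400:]=0;o[300:600,400:720]=a
cv2.imwrite("pics/crop1.png",o)
E
```

```text
bench z 0.0001717262177396428
block 159 0.016430413201711014 (array([ 0.4653, -0.2736], dtype=float32), array([ 33.2, 120.3], dtype=float32), 1.621)
block 214 0.06081142841231957 (array([ 0.4635, -0.2744], dtype=float32), array([22.5, 79.7], dtype=float32), 1.63)
block all (array([ 0.4139, -0.1236], dtype=float32), array([ 57., 444.], dtype=float32), 1.893)
housing 2311 0.03866232296269834 (array([ 0.5948, -0.0432], dtype=float32), array([140.8, 169.6], dtype=float32), 1.558)
glass (array([ 0.4798, -0.024 ], dtype=float32), array([142. , 357.8], dtype=float32), 2.961)
red (array([ 0.5962, -0.0442], dtype=float32), array([  7.7, 160.2], dtype=float32), 1.533) 0.03899317828916016
white [286 173  55  22 364] [ 0.6426 -0.0443  0.0385]
white [322 187   8   7  33] [ 0.6075 -0.0815  0.0432]
white [298 188   7   7  30] [ 0.6048 -0.007   0.043 ]
white [309 193   6   6  30] [ 0.5915 -0.0398  0.0437]
white [286 195  54  23 389] [ 0.5469 -0.0419  0.0387]
handle 345 0.10571314438362611 (array([0.5459, 0.3251], dtype=float32), array([ 22. , 129.5], dtype=float32), 1.665)
dish (array([0.5458, 0.3252], dtype=float32), array([117., 119.], dtype=float32), 0.814)
((0.5442322492599487, 0.3251253664493561), 0.06476082652807236)
ball [0.53427671 0.31918092 0.0614809 ] 1.3289667583884086
partbox [ 0.334 -0.143  0.026]
meter [ 0.682 -0.314  0.054]
flux [ 0.751 -0.146  0.07 ]
```

View pics/crop1.png

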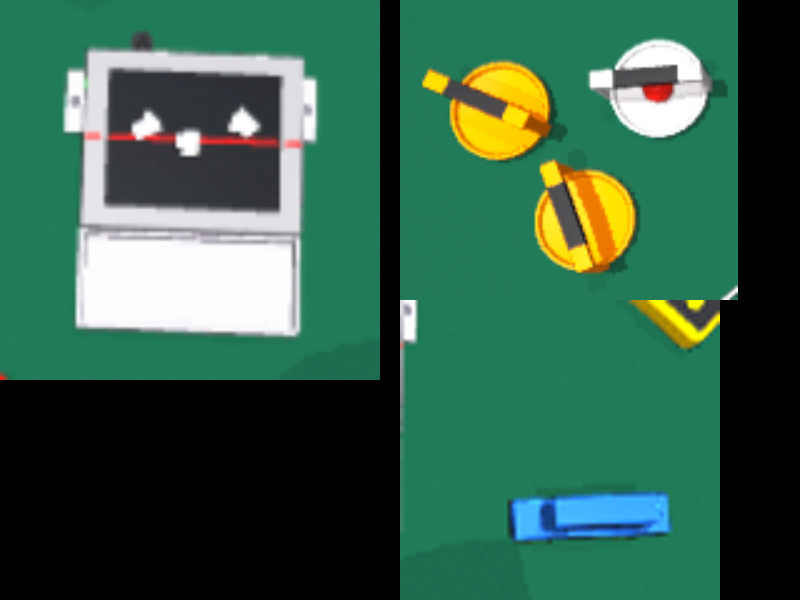

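The crop confirms it. The silver dish with the ball is the target, the other two are orange, the blue block lies clear, and the three chips on the glass span less than the foot's 120 mm. I'll roll the tool so that the jaws close across the rib.

```bash
cat > go.py <<'E'
import sys
from h import *
from plant import bot
def go(x,y,z,yaw):
    "print roll and tool-axis shift (mm, after the roll) to TCP x,y,z with tool y at yaw (mod pi)"
    s=bot.observe(); r=R.from_quat(s['orientation']); ty=r.apply([0,1,0]); c=np.arctan2(ty[1],ty[0])
    dy=(yaw-c+np.pi/2)%np.pi-np.pi/2
    r2=R.from_euler('z',dy)*r
    print('t',round(s['time'],2),'at',s['eef_pos'].round(4),'yaw',round(c,3),'j',np.round(s['joints'],2),'open',round(s['opening'],3),'F',np.round(s['ft_force'],1))
    print('roll',round(-dy,3),'delta',(r2.inv().apply(np.array([x,y,z])-s['eef_pos'])*1000).round(1))
if __name__=='__main__': go(*map(float,sys.argv[1:5]))
E
python3 -m pendant '[{"delta_pos":[0,0,0],"roll":-0.134,"jaw":60},{"delta_pos":[0,0,0],"roll":-0.134,"jaw":60},{"delta_pos":[0,0,0],"roll":-0.134,"jaw":60},{"delta_pos":[0,0,0],"roll":-0.134,"jaw":60},{"delta_pos":[0,0,0],"roll":-0.134,"jaw":60},{"delta_pos":[0,0,0],"roll":-0.134,"jaw":60},{"delta_pos":[0,0,0],"roll":-0.134,"jaw":60},{"delta_pos":[0,0,0],"roll":-0.134,"jaw":60},{"delta_pos":[0,0,0],"roll":-0.134,"jaw":60},{"delta_pos":[0,0,0],"roll":-0.134,"jaw":60}]'
python3 go.py 0.463 -0.274 0.2 0.056
python3 - <<'E'
from h import *
p,d,K,T=load("top0"); X=cloud(d,K,T); hsv=cv2.cvtColor(p,cv2.COLOR_RGB2HSV)
red=((hsv[...,0]<8)|(hsv[...,0]>172))&(hsv[...,1]>60)&(hsv[...,2]>80)
m=red.copy();m[:185]=0;m[205:]=0;m[:,:282]=0;m[:,345:]=0
P=X[m][:,:2];f=np.polyfit(P[:,1],P[:,0],1);print('red line y-axis yaw',np.pi/2-np.arctan(f[0]),'x at y=-.0432',np.polyval(f,-.0432))
z=X[...,2];m=(z>.036)&(z<.041);m[:170]=0;m[220:]=0;m[:,:270]=0;m[:,355:]=0
# top (far) and bottom edges of the housing, per column
e=[];b=[]
for u in range(292,336):
    r=np.where(m[:,u])[0];e.append(X[r[0],u,:2]);b.append(X[r[-1],u,:2])
for q in(e,b):
    q=np.array(q);f=np.polyfit(q[:,1],q[:,0],1);print('edge',np.pi/2-np.arctan(f[0]),np.polyval(f,-.0432))
s=hsv[...,2]<70
y=X[m][:,1];print(y.min(),y.max())
# orange low dish points above 60mm
o=(hsv[...,0]>8)&(hsv[...,0]<30)&(hsv[...,1]>120)&(z>.05)&(z<.13);o[:,220:]=0;print('orange high max x/min y',np.percentile(X[o][:,:2],[1,99],axis=0))
E
```

```text
time: 1.1
eef_pos: [0.1637, -0.5508, 0.2557]
orientation: [0.684, 0.729, 0.0, -0.001]
ft_force: [-0.8, -0.5, 0.6]
opening: 0.596
gripper_force: 0.0
t 1.1 at [ 0.1637 -0.5508  0.2557] yaw 0.064 j [-1.36  0.31  1.51 -0.    1.33 -1.42] open 0.596 F [-0.8 -0.5  0.6]
roll 0.008 delta [259.6 314.4  56. ]
red line y-axis yaw 1.5417895434943292 x at y=-.0432 0.5960140186147871
edge 1.5494328561902369 0.6609506561405004
edge 1.532894199430906 0.5275839341118197
-0.1284318194581195 0.041920438907517926
orange high max x/min y [[0.21679211 0.3822842 ]
 [0.62588233 0.87130445]]
```

```bash
python3 -m pendant '[{"delta_pos":[26,31.4,4],"roll":0.008,"jaw":70},{"delta_pos":[26,31.4,4],"roll":0,"jaw":70},{"delta_pos":[26,31.4,4],"roll":0,"jaw":70},{"delta_pos":[26,31.4,4],"roll":0,"jaw":70},{"delta_pos":[26,31.4,4],"roll":0,"jaw":70},{"delta_pos":[26,31.4,4],"roll":0,"jaw":70},{"delta_pos":[26,31.4,4],"roll":0,"jaw":70},{"delta_pos":[26,31.4,4],"roll":0,"jaw":70},{"delta_pos":[26,31.4,4],"roll":0,"jaw":70},{"delta_pos":[26,31.4,4],"roll":0,"jaw":70},{"delta_pos":[0,0,0],"roll":0,"jaw":70},{"delta_pos":[0,0,0],"roll":0,"jaw":70}]'
python3 go.py 0.463 -0.274 0.052 0.056
python3 - <<'E'
from h import *
from plant import bot,viewer
m=viewer.camera_model("wrist");p,d=viewer.grab_frame("wrist");np.savez("pics/w1.npz",p=p,d=d,**m);cv2.imwrite("pics/w1.png",p[:,:,::-1])
X=cloud(d,m['intrinsics'],m['world_from_camera']);z=X[...,2];hsv=cv2.cvtColor(p,cv2.COLOR_RGB2HSV)
b=(hsv[...,0]>100)&(hsv[...,0]<130)&(hsv[...,1]>100)&(np.hypot(X[...,0]-.464,X[...,1]+.274)<.1)
for lo,hi in((.012,.02),(.057,.066)):
    k=b&(z>lo)&(z<hi);print(k.sum(),np.median(z[k]) if k.any() else 0,rect(X[k][:,:2]) if k.sum()>20 else '')
E
```

```text
time: 2.3
eef_pos: [0.4643, -0.2746, 0.2157]
orientation: [0.688, 0.726, -0.0, -0.001]
ft_force: [-0.5, -0.9, -0.2]
opening: 0.699
gripper_force: 0.0
t 2.3 at [ 0.4643 -0.2746  0.2157] yaw 0.053 j [-0.61  0.29  1.64 -0.    1.21 -0.66] open 0.699 F [-0.5 -0.9 -0.2]
roll -0.003 delta [  0.6  -1.  163.7]
523 0.015741342644480905 (array([ 0.4646, -0.2721], dtype=float32), array([ 29.7, 119.5], dtype=float32), 1.631)
1583 0.06090835129625377 (array([ 0.4646, -0.2724], dtype=float32), array([22. , 79.9], dtype=float32), 1.629)
```

View pics/w1.png

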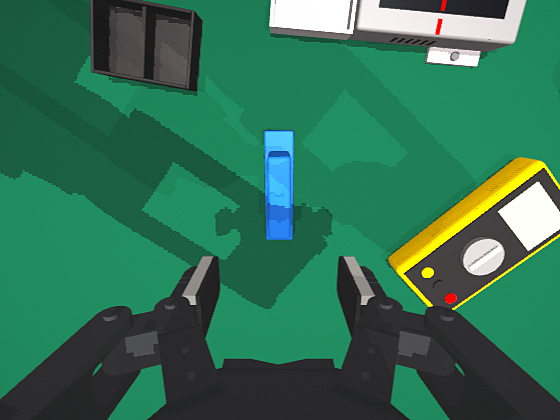

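The wrist view shows the block between the fingers' lines at about (279,185), lying clear. The sizes match (22 x 80 mm and 30 x 120 mm). I'll descend and grip.

```bash
python3 -m pendant '[{"delta_pos":[2.4,0.2,40],"roll":-0.006,"jaw":70},{"delta_pos":[0,0,40],"roll":0,"jaw":70},{"delta_pos":[0,0,40],"roll":0,"jaw":70},{"delta_pos":[0,0,25],"roll":0,"jaw":70},{"delta_pos":[0,0,18],"roll":0,"jaw":70},{"delta_pos":[0,0,0],"roll":0,"jaw":70},{"delta_pos":[0,0,0],"roll":0,"jaw":10},{"delta_pos":[0,0,0],"roll":0,"jaw":10},{"delta_pos":[0,0,0],"roll":0,"jaw":10},{"delta_pos":[0,0,0],"roll":0,"jaw":10},{"delta_pos":[0,0,0],"roll":0,"jaw":10},{"delta_pos":[0,0,0],"roll":0,"jaw":10}]'
python3 -m pendant '[{"delta_pos":[0,0,-25],"roll":0,"jaw":10},{"delta_pos":[0,0,-40],"roll":0,"jaw":10},{"delta_pos":[0,0,-40],"roll":0,"jaw":10},{"delta_pos":[0,0,0],"roll":0,"jaw":10}]'
python3 - <<'E'
import numpy as np
from go import go
th=1.54-np.pi/2;c=np.array([.595,-.0433]);q=c+.055*np.array([np.cos(th),np.sin(th)])
print(q); go(q[0],q[1],.157,th)
E
```

```text
time: 3.55
eef_pos: [0.4651, -0.2742, 0.0549]
orientation: [0.687, 0.727, -0.0, 0.002]
ft_force: [-0.9, -1.1, 5.9]
opening: 0.247
gripper_force: 60.3
time: 3.95
eef_pos: [0.4675, -0.2752, 0.1639]
orientation: [0.687, 0.727, 0.001, 0.006]
ft_force: [1.2, -0.3, -0.6]
opening: 0.249
gripper_force: 59.3
[ 0.64997392 -0.04499353]
t 3.95 at [ 0.4675 -0.2752  0.1639] yaw 0.056 j [-0.61  0.35  1.71  0.    1.08 -0.67] open 0.249 F [ 1.2 -0.3 -0.6]
roll 0.087 delta [235.8 175.3   6.8]
```

```bash
python3 -m pendant '[{"delta_pos":[0,0,0],"roll":0.087,"jaw":10},{"delta_pos":[23.6,17.5,0],"roll":0,"jaw":10},{"delta_pos":[23.6,17.5,0],"roll":0,"jaw":10},{"delta_pos":[23.6,17.5,0],"roll":0,"jaw":10},{"delta_pos":[23.6,17.5,0],"roll":0,"jaw":10},{"delta_pos":[23.6,17.5,0],"roll":0,"jaw":10},{"delta_pos":[23.6,17.5,0],"roll":0,"jaw":10},{"delta_pos":[23.6,17.5,0],"roll":0,"jaw":10},{"delta_pos":[23.6,17.5,0],"roll":0,"jaw":10},{"delta_pos":[23.6,17.5,0],"roll":0,"jaw":10},{"delta_pos":[23.6,17.5,0],"roll":0,"jaw":10},{"delta_pos":[0,0,0],"roll":0,"jaw":10}]'
python3 -m pendant '[{"delta_pos":[0,0,0],"roll":0,"jaw":10},{"delta_pos":[0,0,0],"roll":0,"jaw":10}]'
cat > look.py <<'E'
import sys
from h import *
from go import go
from plant import viewer
th=1.54-np.pi/2
m=viewer.camera_model("wrist");p,d=viewer.grab_frame("wrist");cv2.imwrite(f"pics/{sys.argv[1]}.png",p[:,:,::-1])
np.savez(f"pics/{sys.argv[1]}.npz",p=p,d=d,**m)
X=cloud(d,m['intrinsics'],m['world_from_camera']);z=X[...,2];hsv=cv2.cvtColor(p,cv2.COLOR_RGB2HSV)
w=(hsv[...,2]>150)&(hsv[...,1]<60)&(z>.0405)&(z<.048)&(np.abs(X[...,0]-.595)<.08)&(np.abs(X[...,1]+.043)<.09)
n,l,st,c=cv2.connectedComponentsWithStats(w.astype(np.uint8))
A=np.array([[np.cos(th),np.sin(th)],[-np.sin(th),np.cos(th)]])
for i in range(1,n):
    if st[i,4]>40:
        q=(X[l==i][:,:2]-[.595,-.0433])@A.T;print('white',st[i,4],'reader x',q[:,0].min().round(4),q[:,0].max().round(4),'y',q[:,1].min().round(4),q[:,1].max().round(4))
b=(hsv[...,0]>100)&(hsv[...,0]<130)&(hsv[...,1]>100)&(z>.02)
print('block z',np.percentile(z[b],[2,50,98]) if b.any() else '')
if b.any():
    q=(X[b][:,:2]-[.595,-.0433])@A.T;print(np.percentile(q,[1,99],axis=0).round(4))
go(*map(float,sys.argv[2:6]))
E
python3 look.py w2 .65 -.045 .093 -.031
```

```text
time: 5.15
eef_pos: [0.6482, -0.0393, 0.1571]
orientation: [0.717, 0.697, 0.001, -0.0]
ft_force: [0.3, 0.3, -2.1]
opening: 0.245
gripper_force: 59.3
time: 5.35
eef_pos: [0.6452, -0.0431, 0.1574]
orientation: [0.718, 0.696, -0.001, -0.001]
ft_force: [-0.2, 0.5, -1.6]
opening: 0.241
gripper_force: 59.3
white 417 reader x -0.0013 0.0195 y 0.0283 0.0501
white 366 reader x -0.0116 0.0054 y -0.0009 0.0159
white 244 reader x 0.0037 0.0217 y -0.0421 -0.0245
block z [0.03897379 0.16301772 0.16479679]
[[-0.0109 -0.0273]
 [ 0.0739  0.0681]]
t 5.4 at [ 0.6453 -0.0434  0.1577] yaw -0.032 j [-0.13  0.49  1.48 -0.    1.18 -0.1 ] open 0.248 F [ 0.9 -1.  -2. ]
roll -0.001 delta [-1.5  4.9 64.7]
```

View pics/w2.png

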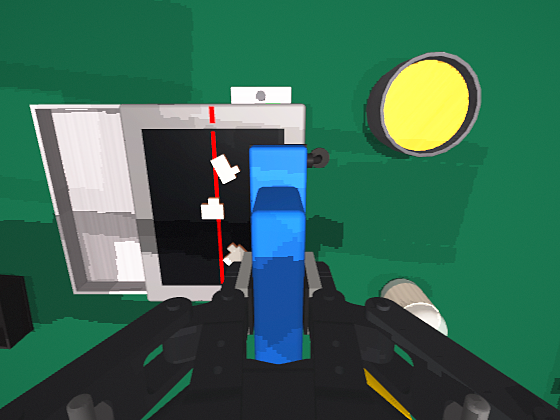

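The wrist view shows the three chips at (226,168), (212,210) and (235,253). The block stands to their right with clearance: chips' far edge is at reader x = 22 mm, and the block face will be at 40 mm. Lowering.

```bash
python3 -m pendant '[{"delta_pos":[-1,5,20],"roll":0,"jaw":10},{"delta_pos":[0,0,20],"roll":0,"jaw":10},{"delta_pos":[0,0,15],"roll":0,"jaw":10},{"delta_pos":[0,0,5],"roll":0,"jaw":10},{"delta_pos":[0,0,0],"roll":0,"jaw":10},{"delta_pos":[0,0,0],"roll":0,"jaw":10}]'
python3 -m pendant '[{"delta_pos":[0,0,2],"roll":0,"jaw":10},{"delta_pos":[0,0,1],"roll":0,"jaw":10},{"delta_pos":[0,0,0],"roll":0,"jaw":10}]'
python3 go.py .65 -.045 .093 -.031
```

```text
time: 6.0
eef_pos: [0.6517, -0.0444, 0.099]
orientation: [0.718, 0.696, 0.0, 0.0]
ft_force: [0.3, 0.1, -1.5]
opening: 0.24
gripper_force: 59.3
time: 6.3
eef_pos: [0.6516, -0.0439, 0.0957]
orientation: [0.718, 0.696, 0.0, 0.0]
ft_force: [0.6, -0.0, -1.1]
opening: 0.252
gripper_force: 59.3
t 6.3 at [ 0.6516 -0.0439  0.0957] yaw -0.031 j [-0.13  0.56  1.53 -0.    1.06 -0.1 ] open 0.252 F [ 0.6 -0.  -1.1]
roll 0.0 delta [-1.2 -1.5  2.7]
```

```bash
python3 -m pendant '[{"delta_pos":[0,0,1.5],"roll":0,"jaw":10},{"delta_pos":[0,0,1],"roll":0,"jaw":10},{"delta_pos":[0,0,0],"roll":0,"jaw":10}]'; python3 -m pendant '[{"delta_pos":[0,0,1],"roll":0,"jaw":10},{"delta_pos":[0,0,0],"roll":0,"jaw":10}]'
```

```text
time: 6.6
eef_pos: [0.6515, -0.0438, 0.093]
orientation: [0.718, 0.696, 0.0, 0.0]
ft_force: [0.4, 0.4, -0.2]
opening: 0.247
gripper_force: 59.5
time: 6.8
eef_pos: [0.6515, -0.0438, 0.0929]
orientation: [0.718, 0.696, 0.0, 0.0]
ft_force: [-2.2, 0.1, 4.7]
opening: 0.252
gripper_force: 60.2
```

Contact at TCP z = 93 mm, as expected. Wiping.

```bash
python3 -m pendant '[{"delta_pos":[0,-6,0],"roll":0,"jaw":10},{"delta_pos":[0,-10,0],"roll":0,"jaw":10},{"delta_pos":[0,-10,0],"roll":0,"jaw":10},{"delta_pos":[0,-10,0],"roll":0,"jaw":10},{"delta_pos":[0,-10,0],"roll":0,"jaw":10},{"delta_pos":[0,-10,0],"roll":0,"jaw":10},{"delta_pos":[0,-10,0],"roll":0,"jaw":10},{"delta_pos":[0,-10,0],"roll":0,"jaw":10},{"delta_pos":[0,-10,0],"roll":0,"jaw":10},{"delta_pos":[0,-10,0],"roll":0,"jaw":10}]'
python3 -m pendant '[{"delta_pos":[0,-10,-1],"roll":0,"jaw":10},{"delta_pos":[0,-10,0],"roll":0,"jaw":10},{"delta_pos":[0,-10,0],"roll":0,"jaw":10},{"delta_pos":[0,-10,0],"roll":0,"jaw":10},{"delta_pos":[0,-6,0],"roll":0,"jaw":10},{"delta_pos":[0,0,0],"roll":0,"jaw":10},{"delta_pos":[0,0,0],"roll":0,"jaw":10},{"delta_pos":[0,0,-20],"roll":0,"jaw":10},{"delta_pos":[0,0,-40],"roll":0,"jaw":10},{"delta_pos":[0,0,-30],"roll":0,"jaw":10},{"delta_pos":[0,0,0],"roll":0,"jaw":10}]'
python3 look.py w3 .4646 -.2722 .157 .059
python3 - <<'E'
from h import *
from plant import viewer
p,d=viewer.grab_frame("scene")
cv2.imwrite("pics/s2.png",cv2.resize(p[165:275,150:320,::-1],None,fx=4.5,fy=4.5))
E
```

```text
time: 7.8
eef_pos: [0.5563, -0.0412, 0.0929]
orientation: [0.718, 0.696, 0.001, 0.002]
ft_force: [5.5, -0.3, 10.1]
opening: 0.246
gripper_force: 61.3
time: 8.9
eef_pos: [0.5125, -0.0399, 0.1864]
orientation: [0.718, 0.696, 0.002, 0.003]
ft_force: [0.1, -0.6, -1.6]
opening: 0.247
gripper_force: 59.5
block z [0.14387357 0.19215714 0.19377712]
[[-0.096  -0.0281]
 [-0.0534  0.063 ]]
t 8.95 at [ 0.511  -0.0396  0.1843] yaw -0.031 j [-0.16  0.29  1.74  0.    1.11 -0.13] open 0.244 F [ 0.   1.1 -1.8]
roll -0.09 delta [-229.4  -60.1   27.1]
```

View pics/s2.png

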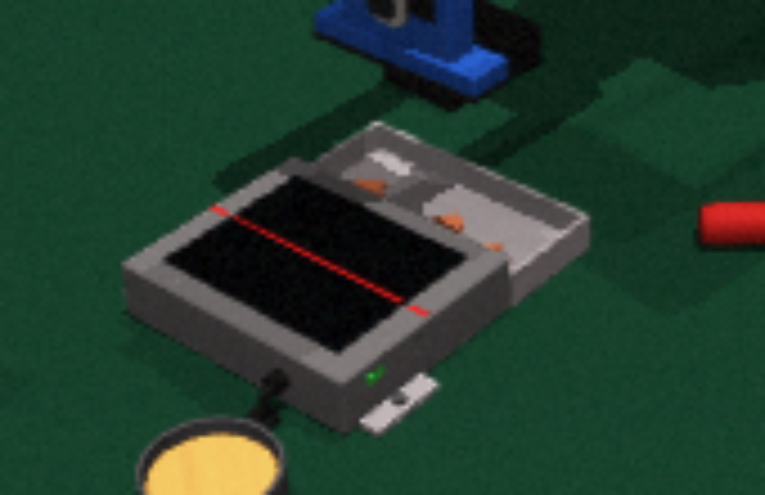

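The scene crop shows a clean glass with all three chips in the tray, copper side up, at (370,185), (450,220) and (493,245). I'll take the block back to its old place on the mat.

```bash
python3 -m pendant '[{"delta_pos":[0,0,0],"roll":-0.09,"jaw":10},{"delta_pos":[-23,-6,0],"roll":0,"jaw":10},{"delta_pos":[-23,-6,0],"roll":0,"jaw":10},{"delta_pos":[-23,-6,0],"roll":0,"jaw":10},{"delta_pos":[-23,-6,0],"roll":0,"jaw":10},{"delta_pos":[-23,-6,0],"roll":0,"jaw":10},{"delta_pos":[-23,-6,0],"roll":0,"jaw":10},{"delta_pos":[-23,-6,0],"roll":0,"jaw":10},{"delta_pos":[-23,-6,0],"roll":0,"jaw":10},{"delta_pos":[-23,-6,0],"roll":0,"jaw":10},{"delta_pos":[-23,-6,0],"roll":0,"jaw":10},{"delta_pos":[0,0,0],"roll":0,"jaw":10}]'
python3 -m pendant '[{"delta_pos":[0,0,40],"roll":0,"jaw":10},{"delta_pos":[0,0,40],"roll":0,"jaw":10},{"delta_pos":[0,0,30],"roll":0,"jaw":10},{"delta_pos":[0,0,10],"roll":0,"jaw":10},{"delta_pos":[0,0,0],"roll":0,"jaw":10},{"delta_pos":[0,0,0],"roll":0,"jaw":10}]'
python3 go.py .4646 -.2722 .055 .059
```

```text
time: 10.2
eef_pos: [0.4618, -0.2746, 0.1804]
orientation: [0.687, 0.727, -0.001, -0.002]
ft_force: [-0.5, -0.4, -1.9]
opening: 0.248
gripper_force: 59.3
time: 10.8
eef_pos: [0.4636, -0.2725, 0.0631]
orientation: [0.686, 0.728, 0.0, 0.0]
ft_force: [1.0, -0.5, -1.6]
opening: 0.246
gripper_force: 59.3
t 10.8 at [ 0.4636 -0.2725  0.0631] yaw 0.059 j [-0.61  0.48  1.82  0.    0.85 -0.67] open 0.246 F [ 1.  -0.5 -1.6]
roll 0.0 delta [0.3 1.  8.1]
```

```bash
python3 -m pendant '[{"delta_pos":[0,0,4],"roll":0,"jaw":10},{"delta_pos":[0,0,3],"roll":0,"jaw":10},{"delta_pos":[0,0,1],"roll":0,"jaw":10},{"delta_pos":[0,0,0.5],"roll":0,"jaw":10},{"delta_pos":[0,0,0],"roll":0,"jaw":10}]'
python3 -m pendant '[{"delta_pos":[0,0,0],"roll":0,"jaw":35},{"delta_pos":[0,0,0],"roll":0,"jaw":50},{"delta_pos":[0,0,0],"roll":0,"jaw":65},{"delta_pos":[0,0,0],"roll":0,"jaw":65},{"delta_pos":[0,0,0],"roll":0,"jaw":65},{"delta_pos":[0,0,-15],"roll":0,"jaw":65},{"delta_pos":[0,0,-40],"roll":0,"jaw":65},{"delta_pos":[0,0,-45],"roll":0,"jaw":65},{"delta_pos":[0,0,-45],"roll":0,"jaw":65},{"delta_pos":[0,0,0],"roll":0,"jaw":65},{"delta_pos":[0,0,0],"roll":0,"jaw":65}]'
python3 - <<'E'
from h import *
from go import go
from plant import viewer
m=viewer.camera_model("wrist");p,d=viewer.grab_frame("wrist")
X=cloud(d,m['intrinsics'],m['world_from_camera']);z=X[...,2];hsv=cv2.cvtColor(p,cv2.COLOR_RGB2HSV)
b=(hsv[...,0]>100)&(hsv[...,0]<130)&(hsv[...,1]>100)&(np.hypot(X[...,0]-.464,X[...,1]+.274)<.1)
for lo,hi in((.012,.02),(.057,.066)):
    k=b&(z>lo)&(z<hi);print(k.sum(),np.median(z[k]),rect(X[k][:,:2]))
go(.546,.3251,.23,1.665-np.pi/2)
E
```

```text
time: 11.3
eef_pos: [0.4633, -0.2727, 0.0549]
orientation: [0.686, 0.728, 0.0, 0.0]
ft_force: [-1.2, 1.0, 2.3]
opening: 0.247
gripper_force: 59.8
time: 12.4
eef_pos: [0.4637, -0.273, 0.2007]
orientation: [0.686, 0.728, 0.0, 0.002]
ft_force: [0.3, 0.3, -0.4]
opening: 0.647
gripper_force: 0.0
556 0.01569461089804286 (array([ 0.4632, -0.2708], dtype=float32), array([ 29.7, 119.2], dtype=float32), 1.631)
1748 0.060918285663907085 (array([ 0.4631, -0.2703], dtype=float32), array([22. , 78.6], dtype=float32), 1.635)
t 12.45 at [ 0.4627 -0.2723  0.1992] yaw 0.059 j [-0.61  0.31  1.67  0.    1.17 -0.67] open 0.655 F [-0.1 -0.5 -0.7]
roll -0.035 delta [587.  139.1 -30.8]
```

The block is flat on the mat and released (foot top at 15.7 mm, rib top at 60.9 mm). Moving on to the dish.

```bash
python3 -m pendant '[{"delta_pos":[0,0,-30],"roll":-0.035,"jaw":65},{"delta_pos":[42,10,0],"roll":0,"jaw":65},{"delta_pos":[42,10,0],"roll":0,"jaw":65},{"delta_pos":[42,10,0],"roll":0,"jaw":65},{"delta_pos":[42,10,0],"roll":0,"jaw":65},{"delta_pos":[42,10,0],"roll":0,"jaw":65},{"delta_pos":[42,10,0],"roll":0,"jaw":65},{"delta_pos":[42,10,0],"roll":0,"jaw":65},{"delta_pos":[42,10,0],"roll":0,"jaw":65},{"delta_pos":[42,10,0],"roll":0,"jaw":65},{"delta_pos":[42,10,0],"roll":0,"jaw":65},{"delta_pos":[42,10,0],"roll":0,"jaw":65}]'
python3 -m pendant '[{"delta_pos":[42,10,0],"roll":0,"jaw":65},{"delta_pos":[42,10,0],"roll":0,"jaw":65},{"delta_pos":[41,9,0],"roll":0,"jaw":65},{"delta_pos":[0,0,0],"roll":0,"jaw":65},{"delta_pos":[0,0,0],"roll":0,"jaw":65}]'
cat > dish.py <<'E'
import sys
from h import *
from go import go
from plant import viewer
m=viewer.camera_model("wrist");p,d=viewer.grab_frame("wrist");cv2.imwrite(f"pics/{sys.argv[1]}.png",p[:,:,::-1])
X=cloud(d,m['intrinsics'],m['world_from_camera']);z=X[...,2];hsv=cv2.cvtColor(p,cv2.COLOR_RGB2HSV)
near=(np.hypot(X[...,0]-.546,X[...,1]-.325)<.085)
k=near&(z>.098)&(z<.112)&(hsv[...,1]<60);k=cv2.morphologyEx(k.astype(np.uint8),cv2.MORPH_OPEN,np.ones((5,5)))>0
c,s,yaw=rect(X[k][:,:2]);print('handle',k.sum(),np.median(z[k]),c,s,yaw)
k=near&((hsv[...,0]<8)|(hsv[...,0]>172))&(hsv[...,1]>120);print('ball',rect(X[k][:,:2]) if k.sum()>20 else '',z[k].max() if k.any() else '')
go(c[0],c[1],.104,yaw-np.pi/2)
E
python3 dish.py w4
```

```text
time: 13.65
eef_pos: [0.5279, 0.1991, 0.2267]
orientation: [0.673, 0.74, -0.002, -0.001]
ft_force: [0.2, -0.5, 0.2]
opening: 0.649
gripper_force: 0.0
time: 14.15
eef_pos: [0.5451, 0.3251, 0.2264]
orientation: [0.672, 0.74, -0.003, -0.001]
ft_force: [0.8, -0.5, -0.2]
opening: 0.646
gripper_force: 0.0
handle 3543 0.10622805886103079 [0.5465 0.3287] [ 20.3 129.6] 1.66
ball (array([0.5395, 0.3474], dtype=float32), array([67.7, 88.2], dtype=float32), 0.932) 0.34386267237788526
t 14.2 at [0.5452 0.3241 0.2269] yaw 0.095 j [ 0.47  0.41  1.41 -0.    1.32  0.38] open 0.653 F [-0.   0.3  0.9]
roll 0.006 delta [  4.8   2.3 122.8]
```

View pics/w4.png

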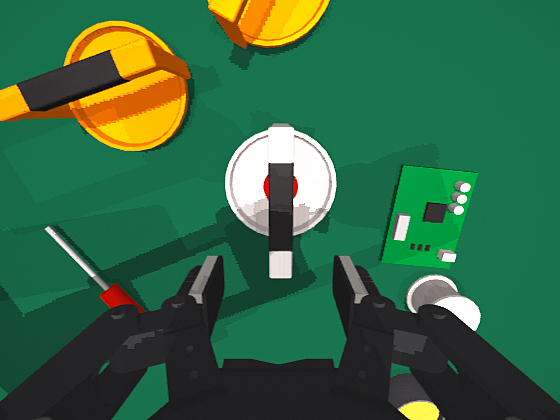

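The wrist view shows the silver dish with the handle centred at about (281,200) and the red ball below it at (281,186). The way down is clear of the orange dishes. Descending and closing.

```bash
python3 -m pendant '[{"delta_pos":[3,2,30],"roll":0.004,"jaw":65},{"delta_pos":[0,0,40],"roll":0,"jaw":65},{"delta_pos":[0,0,30],"roll":0,"jaw":65},{"delta_pos":[0,0,15],"roll":0,"jaw":65},{"delta_pos":[0,0,5],"roll":0,"jaw":65},{"delta_pos":[0,0,2],"roll":0,"jaw":65},{"delta_pos":[0,0,0],"roll":0,"jaw":55},{"delta_pos":[0,0,0],"roll":0,"jaw":45},{"delta_pos":[0,0,0],"roll":0,"jaw":35},{"delta_pos":[0,0,0],"roll":0,"jaw":28},{"delta_pos":[0,0,0],"roll":0,"jaw":24},{"delta_pos":[0,0,0],"roll":0,"jaw":20}]'
python3 -m pendant '[{"delta_pos":[0,0,0],"roll":0,"jaw":10},{"delta_pos":[0,0,0],"roll":0,"jaw":10},{"delta_pos":[0,0,0],"roll":0,"jaw":10}]'
```

```text
time: 15.4
eef_pos: [0.5471, 0.3281, 0.1078]
orientation: [0.674, 0.738, -0.0, -0.001]
ft_force: [-4.5, 0.0, 5.2]
opening: 0.222
gripper_force: 58.9
time: 15.7
eef_pos: [0.5471, 0.3281, 0.1078]
orientation: [0.674, 0.738, -0.0, -0.001]
ft_force: [-3.8, -0.2, 6.8]
opening: 0.218
gripper_force: 58.9
```

Gripped. Gentle ramped lift to about 88 mm.

```bash
python3 -m pendant '[{"delta_pos":[0,0,-1],"roll":0,"jaw":10},{"delta_pos":[0,0,-2],"roll":0,"jaw":10},{"delta_pos":[0,0,-4],"roll":0,"jaw":10},{"delta_pos":[0,0,-6],"roll":0,"jaw":10},{"delta_pos":[0,0,-8],"roll":0,"jaw":10},{"delta_pos":[0,0,-9],"roll":0,"jaw":10},{"delta_pos":[0,0,-9],"roll":0,"jaw":10},{"delta_pos":[0,0,-8],"roll":0,"jaw":10},{"delta_pos":[0,0,-6],"roll":0,"jaw":10},{"delta_pos":[0,0,-4],"roll":0,"jaw":10},{"delta_pos":[0,0,-2],"roll":0,"jaw":10},{"delta_pos":[0,0,0],"roll":0,"jaw":10}]'
python3 - <<'E'
from h import *
from plant import viewer
from go import go
p,d=viewer.grab_frame("scene");cv2.imwrite("pics/s3.png",cv2.resize(p[190:340,280:500,::-1],None,fx=3,fy=3))
go(.595,-.0433,.196,.095)
E
```

```text
time: 16.9
eef_pos: [0.5481, 0.328, 0.1665]
orientation: [0.675, 0.738, 0.0, 0.0]
ft_force: [-0.7, -0.5, -3.3]
opening: 0.225
gripper_force: 58.7
t 16.95 at [0.548  0.3279 0.1662] yaw 0.09 j [0.47 0.47 1.49 0.   1.19 0.38] open 0.22 F [ 0.2  0.4 -3.7]
roll -0.005 delta [-374.    11.6  -29.8]
```

View pics/s3.png

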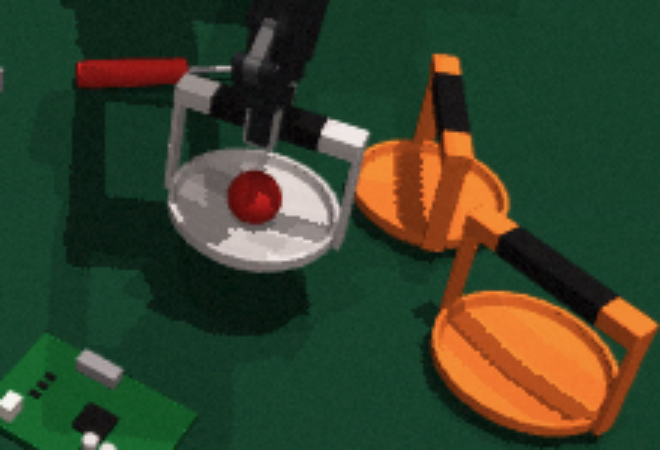

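The dish hangs level with the ball centred at (255,196), and the orange dishes are clear. Translating with a slow ramp.

```bash
python3 -m pendant '[{"delta_pos":[-2,0,-1],"roll":0,"jaw":10},{"delta_pos":[-4,0,-2],"roll":0,"jaw":10},{"delta_pos":[-6,0,-3],"roll":0,"jaw":10},{"delta_pos":[-8,0,-4],"roll":0,"jaw":10},{"delta_pos":[-10,0.5,-4],"roll":0,"jaw":10},{"delta_pos":[-12,0.5,-4],"roll":0,"jaw":10},{"delta_pos":[-14,0.5,-4],"roll":0,"jaw":10},{"delta_pos":[-16,0.5,-3],"roll":0,"jaw":10},{"delta_pos":[-16,0.5,-2],"roll":0,"jaw":10},{"delta_pos":[-16,0.5,-1.5],"roll":0,"jaw":10},{"delta_pos":[-16,0.5,-1],"roll":0,"jaw":10},{"delta_pos":[-16,0.5,0],"roll":0,"jaw":10}]'
python3 -m pendant '[{"delta_pos":[-16,0.5,0],"roll":0,"jaw":10},{"delta_pos":[-16,0.5,0],"roll":0,"jaw":10},{"delta_pos":[-16,0.5,0],"roll":0,"jaw":10},{"delta_pos":[-16,0.5,0],"roll":0,"jaw":10},{"delta_pos":[-16,0.5,0],"roll":0,"jaw":10},{"delta_pos":[-16,0.5,0],"roll":0,"jaw":10},{"delta_pos":[-16,0.5,0],"roll":0,"jaw":10},{"delta_pos":[-16,0.5,0],"roll":0,"jaw":10},{"delta_pos":[-16,0.5,0],"roll":0,"jaw":10},{"delta_pos":[-16,0.5,0],"roll":0,"jaw":10},{"delta_pos":[-16,0.5,0],"roll":0,"jaw":10},{"delta_pos":[-14,0.5,0],"roll":0,"jaw":10}]'
python3 -m pendant '[{"delta_pos":[-12,0.5,0],"roll":0,"jaw":10},{"delta_pos":[-10,0.5,0],"roll":0,"jaw":10},{"delta_pos":[-8,0.5,0],"roll":0,"jaw":10},{"delta_pos":[-7,0,0],"roll":0,"jaw":10},{"delta_pos":[-5,0,0],"roll":0,"jaw":10},{"delta_pos":[-3,0,0],"roll":0,"jaw":10},{"delta_pos":[-2,0,0],"roll":0,"jaw":10},{"delta_pos":[-1,0,0],"roll":0,"jaw":10},{"delta_pos":[0,0,0],"roll":0,"jaw":10},{"delta_pos":[0,0,0],"roll":0,"jaw":10}]'
python3 go.py .595 -.0433 .196 1.54
```

```text
time: 18.15
eef_pos: [0.5645, 0.1914, 0.1959]
orientation: [0.675, 0.738, 0.0, 0.0]
ft_force: [0.6, -0.9, -3.2]
opening: 0.224
gripper_force: 58.7
time: 19.35
eef_pos: [0.5876, 0.0028, 0.1958]
orientation: [0.675, 0.738, -0.0, 0.0]
ft_force: [-0.3, -0.4, -3.5]
opening: 0.222
gripper_force: 58.7
time: 20.35
eef_pos: [0.5932, -0.0432, 0.1958]
orientation: [0.674, 0.738, 0.0, -0.0]
ft_force: [-0.5, 0.8, -3.6]
opening: 0.225
gripper_force: 58.7
t 20.35 at [ 0.5932 -0.0432  0.1958] yaw 0.09 j [-0.14  0.38  1.55  0.    1.21 -0.23] open 0.225 F [-0.5  0.8 -3.6]
roll -1.45 delta [-1.8 -0.1 -0.2]
```

```bash
python3 -m pendant '[{"delta_pos":[0,0,0],"roll":-0.02,"jaw":10},{"delta_pos":[0,0,0],"roll":-0.04,"jaw":10},{"delta_pos":[0,0,0],"roll":-0.06,"jaw":10},{"delta_pos":[0,0,0],"roll":-0.08,"jaw":10},{"delta_pos":[0,0,0],"roll":-0.08,"jaw":10},{"delta_pos":[0,0,0],"roll":-0.08,"jaw":10},{"delta_pos":[0,0,0],"roll":-0.08,"jaw":10},{"delta_pos":[0,0,0],"roll":-0.08,"jaw":10},{"delta_pos":[0,0,0],"roll":-0.08,"jaw":10},{"delta_pos":[0,0,0],"roll":-0.08,"jaw":10},{"delta_pos":[0,0,0],"roll":-0.08,"jaw":10},{"delta_pos":[0,0,0],"roll":-0.08,"jaw":10}]'
python3 -m pendant '[{"delta_pos":[0,0,0],"roll":-0.08,"jaw":10},{"delta_pos":[0,0,0],"roll":-0.08,"jaw":10},{"delta_pos":[0,0,0],"roll":-0.08,"jaw":10},{"delta_pos":[0,0,0],"roll":-0.08,"jaw":10},{"delta_pos":[0,0,0],"roll":-0.08,"jaw":10},{"delta_pos":[0,0,0],"roll":-0.08,"jaw":10},{"delta_pos":[0,0,0],"roll":-0.06,"jaw":10},{"delta_pos":[0,0,0],"roll":-0.05,"jaw":10},{"delta_pos":[0,0,0],"roll":-0.02,"jaw":10},{"delta_pos":[0,0,0],"roll":0,"jaw":10},{"delta_pos":[0,0,0],"roll":0,"jaw":10},{"delta_pos":[0,0,0],"roll":0,"jaw":10}]'
python3 -m pendant '[{"delta_pos":[0,0,0],"roll":0,"jaw":10},{"delta_pos":[0,0,0],"roll":0,"jaw":10},{"delta_pos":[0,0,0],"roll":0,"jaw":10},{"delta_pos":[0,0,0],"roll":0,"jaw":10},{"delta_pos":[0,0,0],"roll":0,"jaw":10}]'
python3 - <<'E'
from h import *
from plant import viewer,bot
from go import go
go(.595,-.0433,.196,1.54)
p,d=viewer.grab_frame("scene");m=viewer.camera_model("scene");cv2.imwrite("pics/s4.png",cv2.resize(p[100:300,90:360,::-1],None,fx=2.9,fy=2.9))
X=cloud(d,m['intrinsics'],m['world_from_camera']);z=X[...,2];hsv=cv2.cvtColor(p,cv2.COLOR_RGB2HSV)
# rim ring: light grey points at about 88+22 mm
k=(z>.104)&(z<.118)&(hsv[...,1]<70)&(np.hypot(X[...,0]-.595,X[...,1]+.043)<.075)&(np.hypot(X[...,0]-.595,X[...,1]+.043)>.045)
c,r=cv2.minEnclosingCircle(X[k][:,:2].astype(np.float32));print('dish',k.sum(),c,r)
k=(((hsv[...,0]<8)|(hsv[...,0]>172))&(hsv[...,1]>120)&(z>.09)&(z<.15)&(np.hypot(X[...,0]-.595,X[...,1]+.043)<.07))
P=X[k];A=np.c_[2*P,np.ones(len(P))];s=np.linalg.lstsq(A,(P**2).sum(1),rcond=None)[0];print('ball',k.sum(),s[:3],np.sqrt(s[3]+s[:3]@s[:3]))
E
```

```text
time: 21.55
eef_pos: [0.5932, -0.0432, 0.1958]
orientation: [0.313, 0.95, 0.0, -0.0]
ft_force: [-0.4, 0.1, -3.6]
opening: 0.222
gripper_force: 58.7
time: 22.75
eef_pos: [0.5932, -0.0434, 0.1958]
orientation: [0.016, 1.0, 0.0, -0.0]
ft_force: [-0.3, 0.8, -4.1]
opening: 0.225
gripper_force: 58.7
time: 23.25
eef_pos: [0.5932, -0.0434, 0.1958]
orientation: [0.015, 1.0, 0.0, 0.0]
ft_force: [-0.0, 0.4, -4.2]
opening: 0.225
gripper_force: 58.7
t 23.25 at [ 0.5932 -0.0434  0.1958] yaw 1.54 j [-0.14  0.38  1.55  0.    1.21 -1.68] open 0.225 F [-0.   0.4 -4.2]
roll -0.0 delta [-1.8  0.2 -0.2]
dish 438 (0.5961666703224182, -0.04495232552289963) 0.06520102173089981
ball 189 [ 0.59503091 -0.0449127   0.11659338] 0.018032171858407945
```

View pics/s4.png

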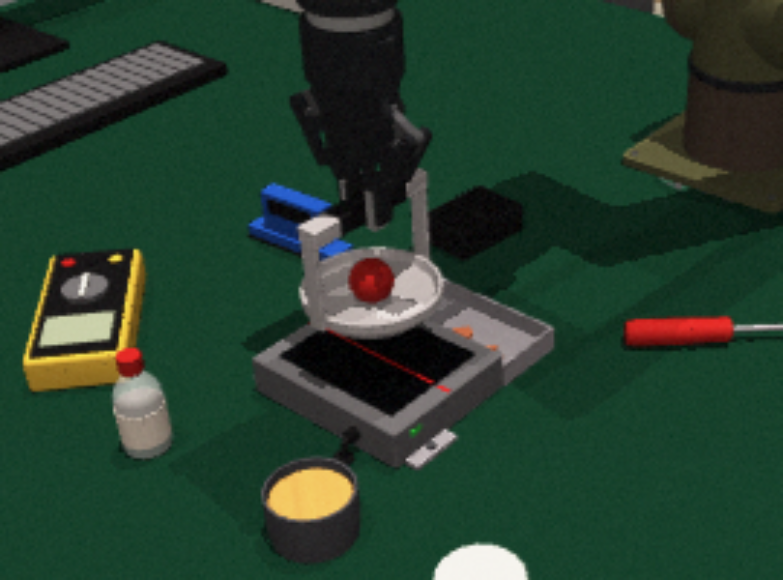

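The dish hangs level, centred over the glass with its underside at about 90 mm. The handle is square to the red line, the ball is centred at (372,280), and the block stands flat on the mat. The visible chips are in the tray. Handing in.

```bash
python3 -c "
from plant import bot
print(bot.job_done())"
```

```text
the job is handed in; nothing more can be done
None
```

The job is handed in with no verdict returned: by my last checks the three chips were in the tray, the block stood flat and released on the mat, and the dish was held level about 5 cm above the middle of the glass, its handle square to the red line and the ball centred.

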